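# Hold the drinks lane's spring pusher back for refilling

## Robot

A 6-joint arm with a two-finger parallel gripper is mounted at the origin on the work surface. World frame = base frame: x ahead of the robot, y to its left, z up, the work surface at z = 0. Lengths are in mm, angles in rad, forces in N, time in s.
With the tool pointing down it reaches from about 275 to 1000 mm from the base axis. Payload 8.4 kg.
Tool frame: the origin (TCP) lies midway between the tips of the shut fingers; the grasp point (between the pads) lies 19 mm behind it; z points along the fingers, y is the line along which they close (so a half turn about z gives the same grasp; the last joint's range is limited). The gripper opens to 85 mm and grips with 20 to 120 N. Pads are 22 mm wide; open, the fingers measure 114 mm over their backs; the gripper's body (76 mm by 85 mm) begins 54 mm behind the grasp point. The pads swing forward as they close: fully open they stand 13 mm farther back than shut.
Start: joints at [1.33, 0.353, 1.633, -0, 1.155, -0.002], TCP at [147.834, 607.267, 231.281] pointing down, gripper open.
Joint ranges: [-2.63, 2.63], [-0.92, 2.1], [0.06, 2.66], [-1.3, 4.44], [0, 2.69], [-3.02, 3.02]. Speed limits (rad/s): [2.22, 2.22, 2.79, 3.14, 3.14, 3.14].

## Interface

Orientations are given as [roll, pitch, yaw] about the fixed x, y, z axes, in that order (R = Rz(yaw) Ry(pitch) Rx(roll)).
In Python, from rig import monitor, imaging, r gives the robot as it stands.
- The arm moves only by the tool drive_tool, never from a script. Its argument "plan" is a list of rows, each an object of numbers: "x", "y", "z": the shift along the tool's x, y, z in units of 50 mm (1.0 is 50 mm); "ax", "ay", "az": the turn, a rotation vector about the tool's x, y, z in units of 6 degrees (1.0 is 6 degrees); "hand": the finger opening in mm, from 0 to 85.4. In form: [{"x": .., "y": .., "z": .., "ax": .., "ay": .., "az": .., "hand": ..}, ...]. A call has 1 to 8 rows; each row is the pose to reach, as a shift and turn from the pose commanded when the call began, along the tool's axes at that moment; what a row does not reach only later rows make up. A row lasts 1/10 s, in which the tool goes at most 50 mm and 8.59 degrees, less where a joint would pass 70% of its speed; a pose out of reach is approached as far as the arm can. A call with a gripper value outside its range is refused whole. The fingers move at their own pace and stop on an object; "grip_force" is the grip in N (left out, the last holds). Time passes only in rows, so rows that repeat a pose let the fingers close. It gives the time, the measured TCP pose, the force, the opening and the grip force at its end, in the units of the state.
- monitor.sense(): the state, without advancing time (a new reading comes with each control period).
- imaging.grab_frame(name): name is "side" or "top" or "wrist"; returns the picture (480x640x3 uint8, red, green, blue); there is no depth.
- imaging.camera_info(name): a dict with "mtx" (3x3 intrinsics, pixels), "dist" ([k1, k2, p1, p2, k3] as OpenCV has them; the pictures are not rectified), "R" (3x3) and "t" (3): a world point X has camera coordinates R X + t. Camera axes: x right, y down, z forward; pixel columns grow to the right and rows downward; lengths in mm; the calibration is good to about 2 mm. A picture is of the moment at which its call begins: read the wrist's pose just before it. camera_info takes no time and is no camera call; for the wrist camera it gives the pose at the moment of the call.
- r.sign_off(): hands the job in; it is judged then, once.
The state is a dict: "clock": time; "qpos": joint angles; "qvel": joint speeds; "joint_efforts": joint torques, N m; "eef_pos": TCP position; "tcp_rot": TCP orientation; "contact_force": force on the tool from outside, world axes, zero at the start; "wrist_torque": the same for the moment, N m; "opening": opening from 0.0 (shut) to 1.0 (fully open); "grasp_force": force on a finger pad.
Only numpy, scipy, OpenCV 4.12 (cv2) and the standard library are available. Lean on these libraries where they do the work, as an engineer would, in place of code of your own. Each camera call takes 0.05 s, during which the arm holds its last target. There are 200 camera calls.

## Task

One of the two spring-pusher drinks lanes on the worktop is full and the other is down to two cans. With the fingers, draw the half-empty lane's pusher back (the upright tab is its handle) until its front face is level with the black loading line on the side walls, and finish while still holding it steady there, so that I can drop the new cans in behind the old ones. The cans in both lanes stay standing where they are, and the full lane and the other things on the worktop are left alone.

Things in the scene. Friction and masses are not known exactly. Their poses are not given: they have to be found in the camera images.
- half: White plastic lane, fixed (sizes in mm), 300 long, 71 wide. Origin: centre of its underside; +x points along it to the low front stop (36 high), z up. Floor 8 above the worktop, inside width 57, walls 7 thick and 45 high; inner faces of front stop and back wall at x = +144 and -144. This is the lane that holds only two cans.
- half_pusher (a joint): Grey spring pusher of the half-empty lane. Value in m: how far its flat front face is behind the front stop. Starts near 0.107, against the two cans; grows as it is pulled back (lane -x). Face level with the loading line at 0.221; end stop 0.252. A spring pulls it forward, 5 N at the start, 6 N at the line. Paddle 53 mm wide, top 82 mm above the worktop; ears flush with the face ride on the walls.
- half_tab (a point): Upright ribbed grey pull tab of that pusher, one piece with it: 24 mm wide across the lane, 10 thick along it. The point is the place to grip, on the lane's centre line, 118 above the worktop and 20 behind the pusher's face; it spans 90 to 138 above the worktop, its neck below is 16 wide. Moves with the pusher.
- half_mark (a point): Loading line of the half-empty lane: a black line 5 mm wide printed over both side walls, its middle 221 mm behind the inner face of the front stop. The point lies on the lane's centre line at the height of the wall tops (45).
- full: White plastic lane, fixed (sizes in mm), 300 long, 71 wide. Origin: centre of its underside; +x points along it to the low front stop (36 high), z up. Floor 8 above the worktop, inside width 57, walls 7 thick and 45 high; inner faces of front stop and back wall at x = +144 and -144. This is the other lane, full with four cans; its pusher is to be left alone.
- full_pusher (a joint): Pusher of the full lane, same make and meaning as the other; rests on its four cans at about 0.213.
- full_tab (a point): Pull tab of the full lane's pusher, same shape and point as the other.
- half_can1: Small drinks can, 53 mm diameter, 90 mm high, about 170 g, upright in the half-empty lane, number 1 counted from the front stop. Origin: centre of its base; z up.
- half_can2: Small drinks can, 53 mm diameter, 90 mm high, about 170 g, upright in the half-empty lane, number 2 counted from the front stop. Origin: centre of its base; z up.
- full_can1: Small drinks can, 53 mm diameter, 90 mm high, about 170 g, upright in the full lane, number 1 counted from the front stop. Origin: centre of its base; z up.
- full_can2: Small drinks can, 53 mm diameter, 90 mm high, about 170 g, upright in the full lane, number 2 counted from the front stop. Origin: centre of its base; z up.
- full_can3: Small drinks can, 53 mm diameter, 90 mm high, about 170 g, upright in the full lane, number 3 counted from the front stop. Origin: centre of its base; z up.
- full_can4: Small drinks can, 53 mm diameter, 90 mm high, about 170 g, upright in the full lane, number 4 counted from the front stop. Origin: centre of its base; z up.
- new_can1: New can of the same kind, standing on the worktop beside the lanes, waiting to be loaded by someone else. Origin: centre of its base.
- new_can2: New can of the same kind, standing on the worktop beside the lanes, waiting to be loaded by someone else. Origin: centre of its base.
- timer: Round white kitchen timer, 70 mm diameter, 24 mm high, flat on the worktop. Origin: centre of its underside.
- plant: Potted plant, terracotta pot 116 mm across and 88 mm high, leaves to about 190 mm. Origin: centre of its base.
Things that resemble listed ones, but are neither listed nor needed, are in the scene too. What is shaped like the full_can3 but yellow is not meant. What is shaped like the half_can1 but orange is not meant.

How it is judged:
By the outcome, as a careful person would: the job done as asked, in the order asked, and still so for the second after the job is handed in, while the arm keeps its last pose, push and grip.
It also fails if it takes over 32 s, if anything falls off the work surface, if the arm or the gripper's body presses on something with over 40 N, if the wrist force passes 120 N, or if a joint passes its speed limit or range.

## Working session

There is one attempt and no reset: what is moved stays moved. The work goes in short steps, Python scripts to look and compute and a tool call to move; the robot and the scene stay as the last step left them, time stands still between calls to the robot, and variables do not carry over. Pictures are saved under pics/ and viewed, at most 10 in all, crops included, and the job is handed in when it is done.

Besides the shell and the picture viewer there is one more tool, called in YAML: its name, and indented under it one key for each argument. drive_tool: Moves the arm, as the interface text tells. Its arguments: {"type":"object","properties":{"plan":{"type":"array","items":{"type":"object","properties":{"x":{"type":"number"},"y":{"type":"number"},"z":{"type":"number"},"ax":{"type":"number"},"ay":{"type":"number"},"az":{"type":"number"},"hand":{"type":"number"}}}},"grip_force":{"type":"number"}},"required":["plan"]}

```bash
mkdir -p pics
python3 - <<'E'
from rig import monitor, imaging, r
import cv2
for n in("top","side"):
    cv2.imwrite(f"pics/{n}0.png",imaging.grab_frame(n)[:,:,::-1])
    c=imaging.camera_info(n); print(n,c)
s=monitor.sense();print(s)
E
```

```text
top {'mtx': array([[610.06376651,   0.        , 323.67982311],
       [  0.        , 610.06376651, 229.62014403],
       [  0.        ,   0.        ,   1.        ]]), 'dist': array([-0.18020704,  0.        ,  0.        ,  0.        ,  0.        ]), 'R': array([[-0.0098265 , -0.99995119,  0.00102954],
       [-0.97945677,  0.00941771, -0.20143419],
       [ 0.20141467, -0.00298778, -0.97950151]]), 't': array([   6.09977953,  642.8095875 , 1337.15791179])}
side {'mtx': array([[490.7698204 ,   0.        , 323.44833135],
       [  0.        , 490.7698204 , 237.66090116],
       [  0.        ,   0.        ,   1.        ]]), 'dist': array([-0.04157637,  0.        ,  0.        ,  0.        ,  0.        ]), 'R': array([[-0.96160994, -0.2742843 , -0.0086279 ],
       [-0.17174149,  0.62603338, -0.76064911],
       [ 0.21403546, -0.72996598, -0.64910592]]), 't': array([ 607.60679501,  173.18102742, 1044.59014204])}
{'clock': 0.1, 'qpos': array([ 1.32960174e+00,  3.53617626e-01,  1.63406647e+00, -2.61104297e-05,
        1.15521466e+00, -2.39041695e-03]), 'qvel': array([-0.00019945, -0.00205437, -0.00039576, -0.00195196, -0.00053247,
        0.00170838]), 'joint_efforts': array([-7.69996386e-04, -6.06351686e+01, -3.42822254e+01, -5.51680557e-05,
        3.82612663e-03, -4.06004813e-05]), 'eef_pos': array([147.73535213, 606.83669922, 230.60969952]), 'tcp_rot': array([-3.14028650e+00,  2.07519742e-05,  2.90279905e+00]), 'contact_force': array([ 0.52950984, -0.46472869, -1.22696572]), 'wrist_torque': array([ 0.04161253, -0.02114376,  0.00168784]), 'grasp_force': 0.0, 'opening': 0.9991023111161766}
```

View pics/top0.png

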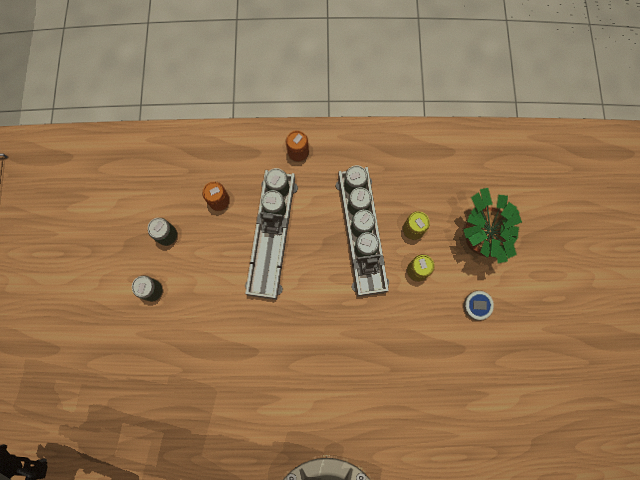

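View pics/side0.png

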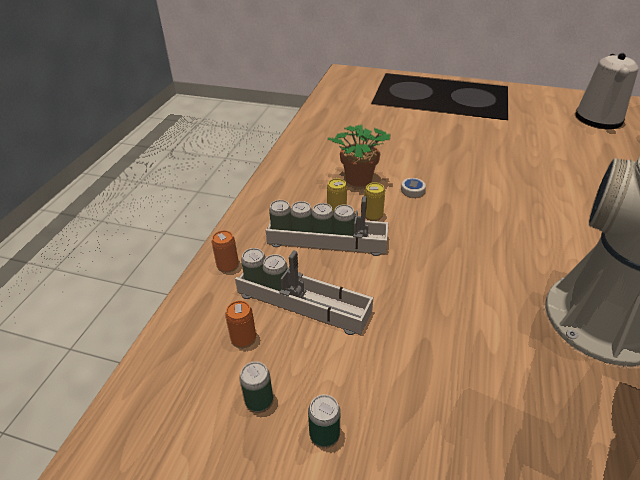

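The top view shows the half-empty lane from its front at about (280,170) to its back at about (263,297). Its tab is near (271,222) and the loading line near (250,264) and (282,267). In the side view the tab top is near (294,255).

```bash
cat > h.py <<'E'
import numpy as np, cv2
from rig import monitor, imaging
def ray(c,px):
    u=cv2.undistortPoints(np.array([[px]],float),c["mtx"],np.array(c["dist"],float))[0,0]
    return -c["R"].T@c["t"], c["R"].T@np.array([u[0],u[1],1])
def onz(c,px,z):
    o,d=ray(c,px); return o+d*(z-o[2])/d[2]
def proj(c,X):
    return cv2.projectPoints(np.array(X,float).reshape(-1,1,3),cv2.Rodrigues(c["R"])[0],c["t"],c["mtx"],np.array(c["dist"],float))[0][:,0]
E
python3 - <<'E'
import cv2
from h import *
a=cv2.imread("pics/top0.png")[160:305,235:305]; b=cv2.imread("pics/side0.png")[235:335,225:385]
cv2.imwrite("pics/c.png",np.hstack([cv2.resize(a,None,fx=4,fy=4),cv2.resize(b,(500,312),interpolation=2)[:].copy() if 0 else cv2.copyMakeBorder(cv2.resize(b,None,fx=3.2,fy=3.2),0,580-320,0,0,0)]))
E
```

```text
(no output)
```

View pics/c.png

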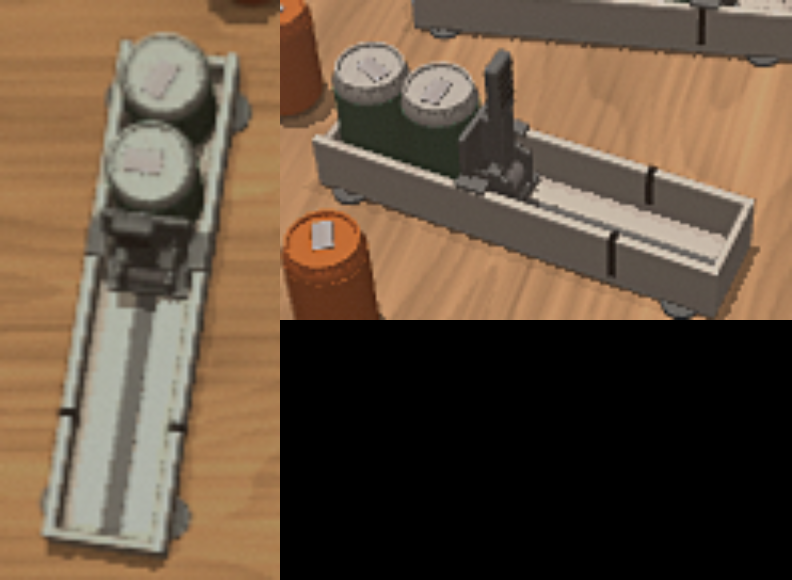

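The crop shows the back corners at (44,538) and (165,552), the front corners at (123,42) and (235,58), and the marks at (67,411) and (177,428), all in 4x top-crop pixels.

Run:
```python
from h import *
c=imaging.camera_info("top"); s=imaging.camera_info("side")
P={k:onz(c,(235+u/4,160+v/4),45) for k,(u,v) in dict(bl=(44,538),br=(165,552),fl=(123,42),fr=(235,58),ml=(67,411),mr=(177,428)).items()}
for k in P: print(k,P[k].round(1))
b=(P['bl']+P['br'])/2; f=(P['fl']+P['fr'])/2; m=(P['ml']+P['mr'])/2
ax=(f-b)/np.linalg.norm(f-b); print("len",np.linalg.norm(f-b),np.linalg.norm(P['bl']-P['br']),"yaw",np.arctan2(ax[1],ax[0]))
o=(f+b)/2; print("centre",o,"mark x",(m-o)@ax," expect",144-221)
for z,tag in((138,'top'),):
    t=o+ax*(144-107-20); t[2]=118; print("tab",t)
    t2=t.copy();t2[2]=138; print("side px of tab top",proj(s,t2),"top px",proj(c,t2), "measured side",225+(499-280)/3.2,235+55/3.2)
    ms=[225+(612-280)/3.2,235+233/3.2],[225+(652-280)/3.2,235+170/3.2]
    M=[onz(s,p,45) for p in ms];print("side marks",M)
st=monitor.sense();w=imaging.camera_info("wrist");print(st["eef_pos"],w)
```

```text
bl [496.8 179.5  45. ]
br [488.4 109.9  45. ]
fl [792.5 136.7  45. ]
fr [781.8  69.8  45. ]
ml [570.4 167.   45. ]
mr [560.  103.2  45. ]
len 297.46244531123995 70.12422357045898 yaw -0.13974805412061084
centre [639.85716852 123.96243205  45.        ] mark x -75.51672583811816  expect -77
tab [656.6914376  121.59444035 118.        ]
side px of tab top [[294.97840027 253.03839411]] top px [[268.0617799  217.27086104]] measured side 293.4375 252.1875
side marks [array([572.3472142 , 167.20088746,  45.        ]), array([561.31051097, 105.92582221,  45.        ])]
[147.73535213 606.83669922 230.60969952] {'mtx': array([[384.81912535,   0.        , 322.57610877],
       [  0.        , 384.81912535, 242.49159425],
       [  0.        ,   0.        ,   1.        ]]), 'dist': array([0.01291579, 0.        , 0.        , 0.        , 0.        ]), 'R': array([[ 0.23750572,  0.97138516, -0.001382  ],
       [ 0.93064309, -0.22713602,  0.28690186],
       [ 0.27837831, -0.06942698, -0.95795898]]), 't': array([-624.47322229,  -36.71028842,  378.076808  ])}
```

drive_tool:
  plan:
    - {"x":-12.19,"y":-7.03,"z":0.6,"az":-0.94,"hand":85}
    - {"x":-12.19,"y":-7.03,"z":0.6,"az":-0.94,"hand":85}
    - {"x":-12.19,"y":-7.03,"z":0.6,"az":-0.94,"hand":85}
    - {"x":-12.19,"y":-7.03,"z":0.6,"az":-0.94,"hand":85}
    - {"x":-12.19,"y":-7.03,"z":0.6,"az":-0.94,"hand":85}
    - {"x":-12.19,"y":-7.03,"z":0.6,"az":-0.94,"hand":85}
    - {"x":-12.19,"y":-7.03,"z":0.6,"az":-0.94,"hand":85}
    - {"x":-12.19,"y":-7.03,"z":0.6,"az":-0.94,"hand":85}

```text
invalid input
```

drive_tool:
  plan:
    - {"x":-0.8,"y":-0.45,"z":0,"ax":0,"ay":0,"az":-0.1,"hand":85}
    - {"x":-1.6,"y":-0.9,"z":0.1,"ax":0,"ay":0,"az":-0.2,"hand":85}
    - {"x":-2.4,"y":-1.35,"z":0.1,"ax":0,"ay":0,"az":-0.3,"hand":85}
    - {"x":-3.2,"y":-1.8,"z":0.2,"ax":0,"ay":0,"az":-0.4,"hand":85}
    - {"x":-4.0,"y":-2.25,"z":0.2,"ax":0,"ay":0,"az":-0.5,"hand":85}
    - {"x":-4.8,"y":-2.7,"z":0.3,"ax":0,"ay":0,"az":-0.6,"hand":85}
    - {"x":-5.6,"y":-3.15,"z":0.3,"ax":0,"ay":0,"az":-0.7,"hand":85}
    - {"x":-6.4,"y":-3.6,"z":0.4,"ax":0,"ay":0,"az":-0.8,"hand":85}

```text
clock: 0.9
eef_pos: [417.4, 355.3, 211.5]
tcp_rot: [3.141, 0.0, 2.987]
contact_force: [0.1, 0.3, -0.3]
opening: 0.994
grasp_force: 0.0
```

drive_tool:
  plan:
    - {"x":-0.8,"y":-0.57,"z":0,"az":0,"hand":85}
    - {"x":-1.6,"y":-1.14,"z":0.1,"az":-0.14,"hand":85}
    - {"x":-2.4,"y":-1.71,"z":0.1,"az":-0.14,"hand":85}
    - {"x":-3.2,"y":-2.28,"z":0.2,"az":-0.14,"hand":85}
    - {"x":-4.0,"y":-2.85,"z":0.2,"az":-0.14,"hand":85}
    - {"x":-4.8,"y":-3.42,"z":0.2,"az":-0.14,"hand":85}
    - {"x":-5.48,"y":-3.9,"z":0.2,"az":-0.14,"hand":85}
    - {"x":-5.48,"y":-3.9,"z":0.2,"az":-0.14,"hand":85}

```text
invalid input
```

Run:
```python
from h import *
st=monitor.sense();w=imaging.camera_info("wrist")
im=imaging.grab_frame("wrist")[:,:,::-1].copy()
cv2.imwrite("pics/w1.png",im)
print(st["eef_pos"],st["tcp_rot"],st["clock"])
o=np.array([639.9,124,0]);a=np.array([np.cos(-.14),np.sin(-.14),0]);n=np.array([-a[1],a[0],0])
pts={}
for k,x,y,z in[("tab top",17,0,138),("tabL",17,12,138),("tabR",17,-12,138),("markL",-77,32,45),("markR",-77,-32,45)]:
    print(k,proj(w,o+a*x+n*y+[0,0,z])[0].round(1))
np.save("w1.npy",np.hstack([w["R"],w["t"][:,None]]))
```

```text
[417.41692555 355.31499107 211.4875688 ] [3.14114194e+00 3.69398011e-04 2.98706493e+00] 0.9
tab top [ 73.8 587.5]
tabL [ 89.3 587.1]
tabR [ 58.3 587.9]
markL [150.2 402.7]
markR [ 82.3 404. ]
```

View pics/w1.png

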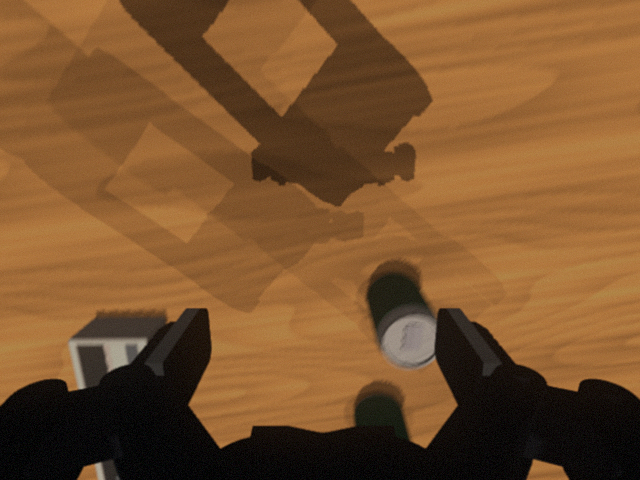

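The move was refused because `ax` and `ay` were missing. The picture shows only the lane's back end at about (110,340), at lower left.

drive_tool:
  plan:
    - {"x":-0.8,"y":-0.57,"z":0,"ax":0,"ay":0,"az":0,"hand":85}
    - {"x":-1.6,"y":-1.14,"z":0.1,"ax":0,"ay":0,"az":-0.14,"hand":85}
    - {"x":-2.4,"y":-1.71,"z":0.1,"ax":0,"ay":0,"az":-0.14,"hand":85}
    - {"x":-3.2,"y":-2.28,"z":0.2,"ax":0,"ay":0,"az":-0.14,"hand":85}
    - {"x":-4.0,"y":-2.85,"z":0.2,"ax":0,"ay":0,"az":-0.14,"hand":85}
    - {"x":-4.8,"y":-3.42,"z":0.2,"ax":0,"ay":0,"az":-0.14,"hand":85}
    - {"x":-5.48,"y":-3.9,"z":0.2,"ax":0,"ay":0,"az":-0.14,"hand":85}
    - {"x":-5.48,"y":-3.9,"z":0.2,"ax":0,"ay":0,"az":-0.14,"hand":85}

```text
clock: 1.75
eef_pos: [659.8, 117.9, 200.7]
tcp_rot: [-3.141, 0.001, 2.997]
contact_force: [0.3, 1.4, -0.1]
opening: 0.993
grasp_force: 0.0
```

Run:
```python
from h import *
st=monitor.sense();w=imaging.camera_info("wrist")
im=imaging.grab_frame("wrist")[:,:,::-1].copy()
cv2.imwrite("pics/w2.png",im)
print(st["eef_pos"],st["tcp_rot"],st["clock"])
o=np.array([639.9,124,0]);a=np.array([np.cos(-.14),np.sin(-.14),0]);n=np.array([-a[1],a[0],0])
for k,x,y,z in[("tab top",17,0,138),("tabL",17,12,138),("tabR",17,-12,138),("markL",-77,32,45),("markR",-77,-32,45),("bl",-150,35.5,45),("br",-150,-35.5,45)]:
    print(k,proj(w,o+a*x+n*y+[0,0,z])[0].round(1))
```

```text
[659.81799203 117.88462398 200.67829042] [-3.14071324e+00  1.38841687e-03  2.99747864e+00] 1.75
tab top [328.2 256.1]
tabL [349.7 256. ]
tabR [306.7 256.1]
markL [371.   90.2]
markR [281.9  90.7]
bl [379.9 -28.9]
br [272.5 -28.2]
```

View pics/w2.png

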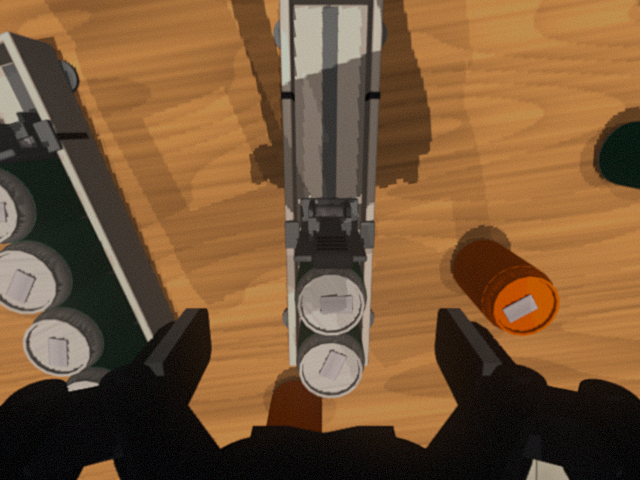

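The wrist view shows the lane vertical and centred near column 331. The marks are at (288,96) and (373,96), the tab is around (331,240), and the fingers are centred at about 323. I'll let the arm settle and look again.

drive_tool:
  plan:
    - {"x":0,"y":0,"z":0,"ax":0,"ay":0,"az":0,"hand":85}
    - {"x":0,"y":0,"z":0,"ax":0,"ay":0,"az":0,"hand":85}

```text
clock: 2.0
eef_pos: [655.7, 122.7, 201.1]
tcp_rot: [-3.142, -0.001, 3.002]
contact_force: [-0.7, -0.3, 0.6]
opening: 1.0
grasp_force: 0.0
```

Run:
```python
from h import *
st=monitor.sense();w=imaging.camera_info("wrist")
im=imaging.grab_frame("wrist")[:,:,::-1].copy()
cv2.imwrite("pics/w3.png",cv2.resize(im[60:310,255:410],None,fx=2.4,fy=2.4,interpolation=2))
print(st["eef_pos"],st["tcp_rot"],st["clock"])
np.savez("w3.npz",R=w["R"],t=w["t"])
o=np.array([639.9,124,0]);a=np.array([np.cos(-.14),np.sin(-.14),0]);n=np.array([-a[1],a[0],0])
for k,x,y,z in[("tabL",12,12,138),("tabR",12,-12,138),("markL",-77,32,45),("markR",-77,-32,45)]:
    print(k,((proj(w,o+a*x+n*y+[0,0,z])[0]-[255,60])*2.4).round(1))
```

```text
[655.72802275 122.71564536 201.05793148] [-3.14157573e+00 -9.85934302e-04  3.00224947e+00] 2.0
tabL [208.9 469.4]
tabR [106.  469.5]
markL [264.6  91.3]
markR [52.4 91.4]
```

View pics/w3.png

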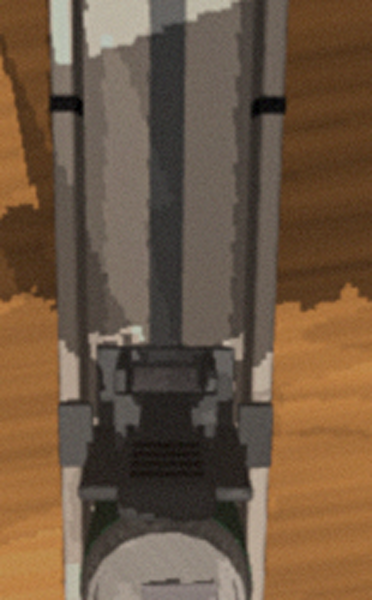

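Marks are at (66,104) and (269,104) in the 2.4x crop, the ears span rows 405–465, and the dark ribbed tab is centred at column 168. I'll check these against projected sizes.

Run:
```python
from h import *
w=imaging.camera_info("wrist"); z=np.load("w3.npz"); w["R"]=z["R"];w["t"]=z["t"]
print("cam",-w["R"].T@w["t"],w["R"][2])
inv=lambda u,v:(255+u/2.4,60+v/2.4)
M=[onz(w,inv(*p),45) for p in((269,104),(66,104))];print("marks",M, (M[0]+M[1])/2)
a=np.array([np.cos(-.14),np.sin(-.14),0]);n=np.array([-a[1],a[0],0])
mk=(M[0]+M[1])/2; mk[2]=0
f=mk+a*114
for k,x,y,zz in[("ear",0,35,47),("earR",0,-35,47),("padL",0,26.5,82),("padR",0,-26.5,82),("tabtopBack",-25,12,138),("R",-25,-12,138),("tabtopFront",-15,12,138),("tabbotBackR",-25,-12,90),("neckR",-25,-8,85),("canlid",26.5,-26.5,98),("canlid",26.5,26.5,98)]:
    print(k,((proj(w,f+a*x+n*y+[0,0,zz])[0]-[255,60])*2.4).round(0))
print("tab",f-20*a)
```

```text
cam [583.9740157  133.05635506 342.34410482] [ 0.28311874 -0.04019575 -0.95824218]
marks [array([571.86969499, 167.3651544 ,  45.        ]), array([563.26817791, 106.5111707 ,  45.        ])] [567.56893645 136.93816255  45.        ]
ear [271. 464.]
earR [ 63. 464.]
padL [256. 500.]
padR [ 79. 500.]
tabtopBack [220. 484.]
R [118. 484.]
tabtopFront [220. 524.]
tabbotBackR [126. 428.]
neckR [140. 423.]
canlid [ 77. 605.]
canlid [259. 605.]
tab [660.6492401  123.82110977   0.        ]
```

drive_tool:
  plan:
    - {"x":-0.08,"y":0.02,"z":0.3,"ax":0,"ay":0,"az":0,"hand":85}
    - {"x":-0.08,"y":0.02,"z":0.7,"ax":0,"ay":0,"az":0,"hand":75}
    - {"x":-0.08,"y":0.02,"z":1.1,"ax":0,"ay":0,"az":0,"hand":65}
    - {"x":-0.08,"y":0.02,"z":1.5,"ax":0,"ay":0,"az":0,"hand":60}
    - {"x":-0.08,"y":0.02,"z":1.8,"ax":0,"ay":0,"az":0,"hand":60}
    - {"x":-0.08,"y":0.02,"z":2.0,"ax":0,"ay":0,"az":0,"hand":60}
    - {"x":-0.08,"y":0.02,"z":2.06,"ax":0,"ay":0,"az":0,"hand":60}
    - {"x":-0.08,"y":0.02,"z":2.06,"ax":0,"ay":0,"az":0,"hand":60}
  grip_force: 50

```text
clock: 2.85
eef_pos: [660.9, 122.3, 98.1]
tcp_rot: [-3.142, -0.0, 3.001]
contact_force: [0.2, -0.6, 0.2]
opening: 0.698
grasp_force: 0.0
```

Run:
```python
from h import *
im=imaging.grab_frame("wrist")[:,:,::-1].copy()
cv2.imwrite("pics/w4.png",im)
st=monitor.sense();print(st["eef_pos"],st["tcp_rot"],st["contact_force"],st["opening"])
```

```text
[661.26973999 122.28286232  98.70782243] [3.14139585e+00 6.72153785e-04 3.00132550e+00] [-0.20777676  0.55583965 -0.3976473 ] 0.7002751716224078
```

View pics/w4.png

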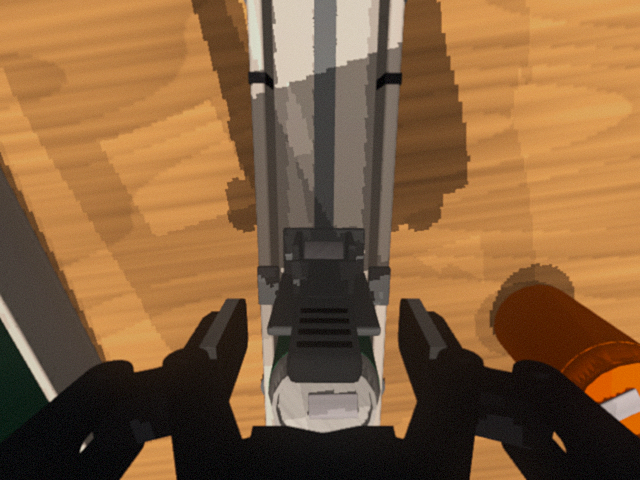

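The fingers straddle the tab: its centre is near column 325 and the pads are at 246 and 400. Closing now.

drive_tool:
  plan:
    - {"x":0,"y":0,"z":0,"ax":0,"ay":0,"az":0,"hand":40}
    - {"x":0,"y":0,"z":0,"ax":0,"ay":0,"az":0,"hand":28}
    - {"x":0,"y":0,"z":0,"ax":0,"ay":0,"az":0,"hand":15}
    - {"x":0,"y":0,"z":0,"ax":0,"ay":0,"az":0,"hand":10}
    - {"x":0,"y":0,"z":0,"ax":0,"ay":0,"az":0,"hand":10}
    - {"x":0,"y":0,"z":0,"ax":0,"ay":0,"az":0,"hand":10}
  grip_force: 60

```text
clock: 3.5
eef_pos: [661.4, 122.6, 99.2]
tcp_rot: [3.141, 0.001, 3.001]
contact_force: [-1.4, 2.0, 6.2]
opening: 0.272
grasp_force: 59.3
```

drive_tool:
  plan:
    - {"x":0.1,"y":0,"z":0,"ax":0,"ay":0,"az":0,"hand":10}
    - {"x":0.35,"y":0,"z":0,"ax":0,"ay":0,"az":0,"hand":10}
    - {"x":0.7,"y":0,"z":0,"ax":0,"ay":0,"az":0,"hand":10}
    - {"x":1.05,"y":0,"z":0,"ax":0,"ay":0,"az":0,"hand":10}
    - {"x":1.4,"y":0,"z":0,"ax":0,"ay":0,"az":0,"hand":10}
    - {"x":1.7,"y":0,"z":0,"ax":0,"ay":0,"az":0,"hand":10}
    - {"x":1.95,"y":0,"z":0,"ax":0,"ay":0,"az":0,"hand":10}
    - {"x":2.1,"y":0,"z":0,"ax":0,"ay":0,"az":0,"hand":10}

```text
clock: 4.3
eef_pos: [558.4, 137.7, 99.2]
tcp_rot: [3.14, 0.005, 3.001]
contact_force: [6.7, 4.4, -0.2]
opening: 0.272
grasp_force: 59.2
```

drive_tool:
  plan:
    - {"x":0,"y":0,"z":0,"ax":0,"ay":0,"az":0,"hand":10}
    - {"x":0,"y":0,"z":0,"ax":0,"ay":0,"az":0,"hand":10}
    - {"x":0,"y":0,"z":0,"ax":0,"ay":0,"az":0,"hand":10}

```text
clock: 4.6
eef_pos: [559.1, 137.5, 99.2]
tcp_rot: [3.14, 0.005, 3.001]
contact_force: [6.3, 4.5, 0.2]
opening: 0.268
grasp_force: 59.3
```

Run:
```python
from h import *
st=monitor.sense();print(st["eef_pos"],st["tcp_rot"],st["contact_force"],st["opening"],st["grasp_force"])
print("pulled",np.linalg.norm(st["eef_pos"][:2]-[661.4,122.6]))
w=imaging.camera_info("wrist");np.savez("w5.npz",R=w["R"],t=w["t"])
im=imaging.grab_frame("wrist")[:,:,::-1]; s=imaging.grab_frame("side")[:,:,::-1]
a=im[100:440,120:520]; b=cv2.resize(s[235:335,225:385],None,fx=2.5,fy=2.5,interpolation=2)
cv2.imwrite("pics/w5.png",np.hstack([a,cv2.copyMakeBorder(b,0,90,0,0,0)]))
```

```text
[559.0827967  137.54237985  99.20275786] [3.13963094 0.00462702 3.00124551] [6.29253882 4.50371658 0.18457764] 0.2683610623026978 59.3148136138916
pulled 103.40253771674749
```

View pics/w5.png

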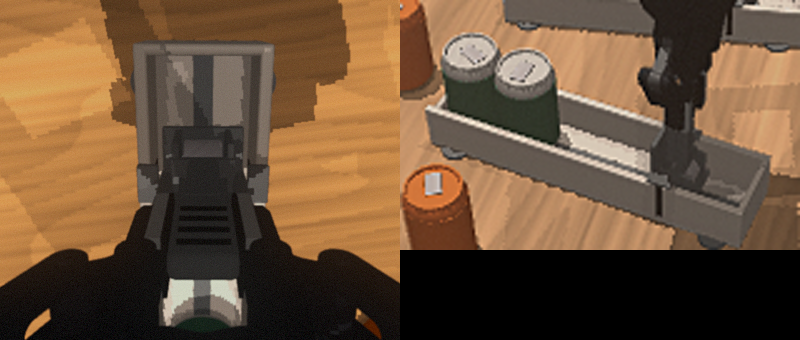

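The side view shows both cans upright. The pusher's ear is just in front of the mark, near (658,200) in the composite. About 10.6 mm remain.

drive_tool:
  plan:
    - {"x":0.07,"y":0,"z":0,"ax":0,"ay":0,"az":0,"hand":10}
    - {"x":0.15,"y":0,"z":0,"ax":0,"ay":0,"az":0,"hand":10}
    - {"x":0.21,"y":0,"z":0,"ax":0,"ay":0,"az":0,"hand":10}
    - {"x":0.21,"y":0,"z":0,"ax":0,"ay":0,"az":0,"hand":10}
    - {"x":0.21,"y":0,"z":0,"ax":0,"ay":0,"az":0,"hand":10}

```text
clock: 5.2
eef_pos: [548.7, 139.1, 99.2]
tcp_rot: [3.14, 0.005, 3.001]
contact_force: [6.6, 3.5, 1.1]
opening: 0.271
grasp_force: 59.4
```

Run:
```python
from h import *
st=monitor.sense();print(st["eef_pos"],st["tcp_rot"],st["contact_force"],st["opening"],st["grasp_force"])
print("pulled",np.linalg.norm(st["eef_pos"][:2]-[661.4,122.6]))
c=imaging.camera_info("side");t=imaging.camera_info("top")
s=imaging.grab_frame("side")[:,:,::-1]; p=imaging.grab_frame("top")[:,:,::-1]
a=np.array([np.cos(-.14),np.sin(-.14),0]);n=np.array([-a[1],a[0],0]);mk=np.array([567.6,136.9,45.])
for y in(32,35.5): print("side mark/outer",(proj(c,mk+n*y)[0]-[305,270])*7,((proj(c,mk+n*y+10*a)[0]-[305,270])*7))
cv2.imwrite("pics/w6.png",np.hstack([cv2.resize(s[270:340,305:380],None,fx=7,fy=7,interpolation=2),cv2.resize(p[235:305,235:300],None,fx=4,fy=7,interpolation=2)]))
```

```text
[548.74318045 139.05312352  99.21638801] [3.13951728 0.00471526 3.00121083] [6.63095352 3.54431527 1.06007377] 0.27085687042145284 59.42804038524628
pulled 113.85194010271036
side mark/outer [165.9195458  268.29883844] [134.98828504 258.11285832]
side mark/outer [161.1912809  276.54200051] [130.20142668 266.30661406]
```

View pics/w6.png

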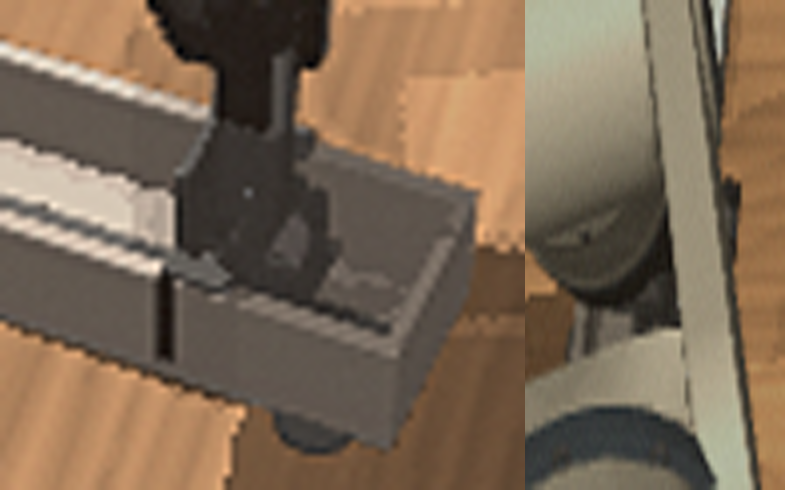

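The ear's front edge, at about (166,262), sits on the middle of the printed line (156–174). That agrees with the 113.9 mm pulled out of 114, so I'm handing in.

```bash
python3 -c "
from rig import r
print(r.sign_off())"
```

```text
the job is handed in; nothing more can be done
None
```

The half-empty lane's pusher is drawn back with its face on the loading line, to within about 1 mm by the side camera, and the gripper was still holding it at about 59 N when I handed the job in; its two cans are standing, and the arm touched nothing else on the worktop.

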